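# Push the wheel bearing up the gutter into its seat

### The job

Two round steel parts stand on edge at the low end of the sloping double gutter: a flat-faced wheel bearing and a roller with a stub axle sticking out of both faces. With the fingertips behind it, push the bearing steadily up its gutter and over the crest until it rests against the end stop in the seat at the top, where it cannot roll back, and leave it there. Do not lift, squeeze or flick it, and leave the roller and the things on the bench alone.

Things in the scene. Friction and masses are not known exactly. Their poses are not given: they have to be found in the camera images.
- gutter: Fixed double aluminium gutter on a dark base plate 340 x 160 mm. Origin on the bench under its middle; x points uphill (level), z up. Two gutters run along x, centre lines at y = +50 and -50 mm; floor 29 mm wide between walls 4 mm thick, 14 mm above the floor. Floor height: 30 mm at x = -160, rising 6 degrees to 56 mm at x = +90 (crest), then dipping 10 degrees to 44 mm at x = +160 (seat).
- lip (a point): Midway between the gutters, at the height of the top of their low-end lips, on the lips' uphill face (gutter x = -154, z = 38 mm). Each lip is 6 mm thick and 8 mm above the floor, keeps the part from rolling out, and fingertips pass over it; nothing else stands behind the parts. A 62 mm part resting on it has its centre at gutter x = -137, z = 64 mm.
- crest (a point): Midway between the gutters, at the height of the floor's highest line (gutter x = +90, z = 56 mm), where the slope turns down into the seat.
- stop (a point): Midway between the gutters, at the top of the end stops' downhill face (gutter x = +160, z = 90 mm); the stops are rigid upright plates 37 mm wide, 8 mm thick. A 62 mm part in the seat, touching the stop, has its centre at gutter x = +129, z = 81 mm.
- slope (a point): Point on the level of the gutters' floor, midway between them at the foot (gutter x = -160, y = 0, z = 30 mm); its x axis runs up the 6 degree slope, its z is square to the rolling floor: a part rolling on the slope has its centre at z = 31 mm here.
- bearing: Sealed wheel bearing: oiled steel disc (friction about 0.25) 62 mm across, 25 mm wide, 0.25 to 0.5 kg, flat faces with dark seal ring, no axle. Starts on edge on the lip of one of the gutters. Origin at its centre, y axis = rolling axis (turns as it rolls). Let go on the slope it runs back and may jump the lip; with its centre 10 mm or more past the crest it rolls into the seat by itself.
- roller: Solid steel roller, 62 mm across, 25 mm wide, with a stub axle 16 mm thick sticking out 17.5 mm from each face. Stands on edge at the low end of the other gutter. Origin at its centre, y axis along its axle. To be left alone.
- socket: Steel impact socket standing upright on the bench beyond the gutter, 34 mm across, 60 mm tall; origin at its underside. Leave alone.
- tub: White plastic tub with black cap, 68 mm across, 75 mm tall, standing on the bench beyond the gutter; origin at its underside. Leave alone.
- spanner: Steel spanner, 180 mm long, lying on the bench to the left of the gutter; origin in its middle on the underside. Leave alone.

How it is judged (in metres and radians):
At the end, for the whole second after the job is handed in: The bearing stands on edge, at rest, in the seat at the top of its gutter, its centre within 6 mm of where it touches the end stop; the roller still stands within 15 mm of where it was (x of bearing in the frame of gutter above 0.123 m and z of bearing in the frame of gutter between 0.076 and 0.086 m and angle between bearing's own y axis and vertical between 1.45 and 1.69 rad and linear speed of bearing below 0.02 m/s and distance of roller from where it was at the start of the episode below 0.015 m).
It fails at once if the bearing is lifted more than 10 mm off the gutter's floor (z of bearing in the frame of slope above 0.041 m).
It fails at once if the bearing is squeezed or pressed with more than 30 N by the fingers (contact force between the fingers and bearing above 30 N).
It fails at once if the bearing is flicked (faster than 0.5 m/s) (linear speed of bearing above 0.5 m/s).
It fails at once if the roller is disturbed (moved more than 15 mm) (distance of roller from where it was at the start of the episode above 0.015 m).
It fails at once if socket, tub or spanner is moved more than 20 mm (distance of any of socket, tub, spanner from where it was at the start of the episode above 0.02 m).
It also fails if it takes over 40 s, if anything falls off the work surface, if the arm or the gripper's body presses on something with over 40 N, if the wrist force passes 120 N, or if a joint passes its speed limit or range.

### The arm

A 7-joint arm with a two-finger parallel gripper is mounted at the origin on the work surface. World frame = base frame: x ahead of the robot, y to its left, z up, the work surface at z = 0. Lengths are in m, angles in degrees, forces in N, time in s.
With the tool pointing down it reaches from about 0.425 to 0.875 m from the base axis. Payload 4.7 kg.
Tool frame: the origin (TCP) lies between the finger pads; the fingertips stand 19 mm ahead of it and the grasp point (between the pads) is the TCP; x points along the fingers, z is the direction in which the jaws open and shut, and the axes are right-handed (so a half turn about x gives the same grasp; the last joint's range is limited). The gripper opens to 87 mm and grips with 3 to 60 N. Pads are 19 mm wide; open, the fingers measure 117 mm over their backs; the gripper's body (75 mm by 190 mm) begins 51 mm behind the grasp point.
Start: joints at [-74.88, 18.392, -4.016, 83.108, 1.295, 78.541, -3.26], TCP at [0.161, 0.63, 0.242] pointing down, gripper open.
Joint ranges: [-163.93, 163.93], [-17.29, 119.83], [-79.2, 71.16], [3.27, 140.29], [-89.18, 269.18], [5.43, 117.66], [-154.24, 154.24]. Speed limits (degrees/s): [147.25, 147.25, 180, 180, 180, 180, 180].

### API

Orientations are given as [roll, pitch, yaw] about the fixed x, y, z axes, in that order (R = Rz(yaw) Ry(pitch) Rx(roll)).
In Python, from cell import monitor, read_camera, camera_model, env, regions_of gives the robot as it stands. The module is installed in compiled form; this text tells all that it offers.
- The arm moves only by the tool step_arm, never from a script. Its argument "deltas" is a list of rows, each a list of 5 numbers: the gripper's target within -1 to 1 (fully open at 1, half-way at 0, shut at -1), then the shift along the tool's x, y, z in m, then the turn about the tool's x in degrees. A call has 1 to 12 rows; each row is the pose to reach, as a shift and turn from the pose commanded when the call began, along the tool's axes at that moment; what a row does not reach only later rows make up. A row lasts 1/8 s, in which the tool goes at most 62.5 mm and 10.7 degrees, less where a joint would pass 70% of its speed; a pose out of reach is approached as far as the arm can. A call with a gripper value outside its range is refused whole. The fingers move at their own pace and stop on an object; "newtons" is the grip in N (left out, the last holds). Time passes only in rows, so rows that repeat a pose let the fingers close. It gives the time, the measured TCP pose, the force and the opening at its end, in the units of the state.
- monitor.get_obs(): the state, without advancing time (a new reading comes with each control period).
- read_camera(name): name is "side" or "top"; returns (picture, depth): 400x640x3 uint8, red, green, blue; 400x640 float32, m along the optical axis (not along the pixel's ray), 0 where there is no reading.
- camera_model(name): a dict with "fx", "fy", "cx", "cy" (pixels), "k1" (the pictures are not rectified: a ray, as slopes to the right and down, at radius r is drawn at 1 + k1 r^2 times it, then the intrinsics apply), "xyz" and "attitude" of the camera in the world. Camera axes: x right, y down, z forward; pixel columns grow to the right and rows downward; lengths in m; the calibration is good to about 2 mm. A picture is of the moment at which its call begins. camera_model takes no time and is no camera call.
- env.sign_off(): hands the job in, once; it reports no verdict.
Trained networks look in the newest picture that a camera, given by its name, has taken for a name from the list of things; names that differ only in an ending like _2 or _b are one class to them, and where a whole thing is asked for, a point or a joint stands for the part that bears it (a point fixed in the world has none). Each returns a list of dicts, best first, with "p" (0 to 1); they miss things now and then, are a little off and sometimes report something else, mostly with a low value. They report only what shows in the picture. A call takes as long as a camera call.
- regions_of(camera, thing): "pixels" (400x640 bool, what is visible of it) and "pixel" ([column, row] in pixels, amid what is visible of it).
The state is a dict: "time_s": time; "qpos": joint angles; "joint_velocities": joint speeds; "effort": joint torques, N m; "tool_pos": TCP position; "tool_rot": TCP orientation; "force": force on the tool from outside, world axes, zero at the start; "wrist_torque": the same for the moment, N m; "grip_width": finger opening in m.
Only numpy, scipy, OpenCV 4.12 (cv2) and the standard library are available. Lean on these libraries where they do the work, as an engineer would, in place of code of your own. Each camera call takes 0.05 s, during which the arm holds its last target. There are 200 camera calls.

## Working session

There is one attempt and no reset: what is moved stays moved. The work goes in short steps, Python scripts to look and compute and a tool call to move; the robot and the scene stay as the last step left them, time stands still between calls to the robot, and variables do not carry over. Pictures are saved under pics/ and viewed, about 8 in all and at most 12, crops included, and the job is handed in when it is done.

Besides the shell and the picture viewer there is one more tool, called after "Emit:" by a JSON object that holds its "method" and its "body", one argument or row to a line. step_arm: Moves the arm, as the interface text tells. Its arguments: {"type":"object","properties":{"deltas":{"type":"array"},"newtons":{"type":"number"}},"required":["deltas"]}

```bash
mkdir -p pics; cat > h.py <<'E'
import numpy as np, cv2
from scipy.spatial.transform import Rotation as R
from cell import monitor, read_camera, camera_model, env, regions_of
def world(cam,uv,d):
    m=camera_model(cam); uv=np.atleast_2d(np.asarray(uv,float)); d=np.asarray(d).reshape(-1)
    s=(uv-[m['cx'],m['cy']])/[m['fx'],m['fy']]; o=s.copy()
    for _ in range(20): o=s/(1+m['k1']*(o**2).sum(1,keepdims=True))
    p=np.c_[o*d[:,None],d]
    return R.from_euler('xyz',m['attitude'],degrees=True).apply(p)+m['xyz']
def cloud(cam,mask,depth):
    r,c=np.nonzero(mask&(depth>0)); return world(cam,np.c_[c,r],depth[r,c])
E
python3 - <<'E'
from h import *
ims=[]
for c in('side','top'):
    im,d=read_camera(c); np.save(f'{c}_d.npy',d); cv2.imwrite(f'pics/{c}0.png',im[:,:,::-1])
    print(c,camera_model(c))
    for t in('gutter','bearing','roller','socket','tub','spanner'):
        for g in regions_of(c,t)[:2]:
            p=cloud(c,g['pixels'],d)
            print(t,round(g['p'],2),g['pixel'],g['pixels'].sum(),np.median(p,0).round(3),p.min(0).round(3),p.max(0).round(3))
            np.save(f'{c}_{t}.npy',p) if g is not None else 0
print(monitor.get_obs())
E
```

```text
side {'fx': 455.20320519603155, 'fy': 455.20320519603155, 'cx': 321.72425842881154, 'cy': 195.51148325987074, 'k1': -0.08014510406224719, 'xyz': array([0.3143749 , 0.61334648, 0.78748302]), 'attitude': array([-141.48081551,    0.4584764 , -149.16146158])}
gutter 0.68 [364.7, 191.7] 8901 [0.569 0.044 0.018] [ 0.475 -0.193 -0.004] [0.664 0.171 0.093]
bearing 0.85 [373.6, 118.2] 388 [ 0.625 -0.122  0.079] [ 0.616 -0.233  0.   ] [ 0.689 -0.104  0.097]
roller 0.98 [410.8, 131.9] 457 [ 0.527 -0.133  0.073] [ 0.501 -0.232 -0.001] [ 0.573 -0.112  0.097]
socket 0.54 [289.7, 178.4] 338 [0.71  0.098 0.035] [ 0.698  0.077 -0.002] [0.736 0.107 0.064]
socket 0.25 [413.1, 126.8] 438 [ 0.526 -0.133  0.075] [ 0.501 -0.171  0.037] [ 0.56  -0.112  0.097]
tub 0.98 [310.5, 120.4] 950 [ 0.75  -0.059  0.053] [ 0.725 -0.105 -0.003] [ 0.79  -0.04   0.078]
spanner 0.65 [277.2, 376.1] 1240 [0.504 0.453 0.006] [ 0.41   0.42  -0.003] [0.591 0.49  0.011]
top {'fx': 393.51397469656644, 'fy': 393.51397469656644, 'cx': 326.93850604684684, 'cy': 188.97628713481032, 'k1': -0.029005754315992505, 'xyz': array([0.5127365
[... 757 characters left out ...]
8 0.488 0.014]
{'time_s': 0.7, 'qpos': array([-74.88055843,  18.38911226,  -4.01675988,  83.10661656,
         1.29465272,  78.5397737 ,  -3.26123659]), 'joint_velocities': array([-0.04642927, -0.07952613,  0.00344944, -0.04174872, -0.08341755,
       -0.05771177,  0.00767246]), 'effort': array([ 3.05586809e-04, -4.90938985e+01, -4.02756762e-01, -3.12710238e+01,
       -6.34793798e-02,  3.33526859e-02,  3.42957117e-05]), 'tool_pos': array([0.1607029 , 0.62985557, 0.24162671]), 'tool_rot': array([-12.37530683,  89.99016117,  63.31334766]), 'force': array([-0.42798268,  0.82442541, -0.54232796]), 'wrist_torque': array([ 0.03266006,  0.03214102, -0.0239983 ]), 'grip_width': 0.08667138563321253}
```

View pics/side0.png

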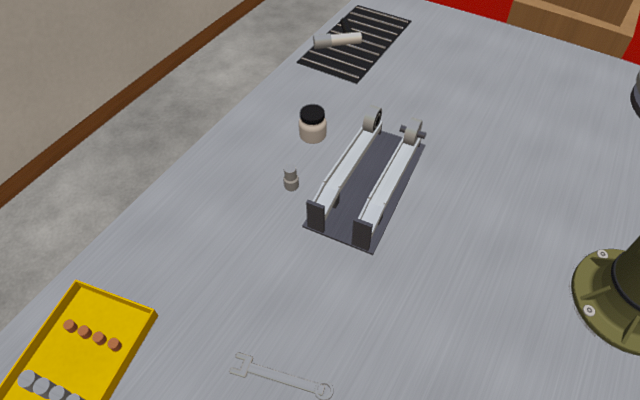

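View pics/top0.png

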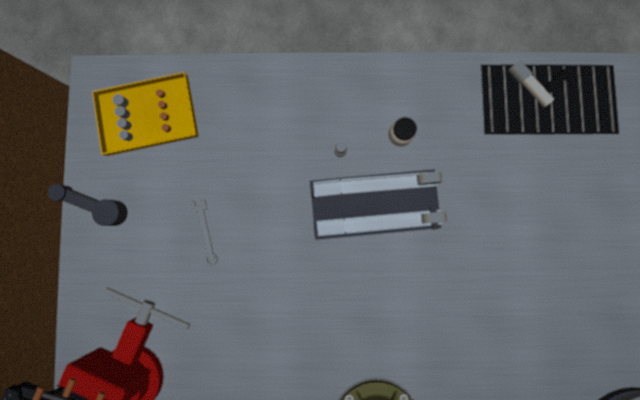

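Side view: the bearing (373,118) stands in the far gutter, and the roller (411,132) in the near one, its axle visible. The stops are at the near/left end (316,215) and (362,233). The top view agrees: bearing (430,177), roller (433,218), with uphill roughly along world +y. Next I fit the gutter pose.

```bash
python3 - <<'E'
from h import *
from scipy.optimize import minimize
for c in('side','top'):
    p=np.load(f'{c}_gutter.npy')
    # plate outline fit: minAreaRect of points with 5 mm-cell density support
    q=p[(p[:,2]<0.03)&(p[:,2]>0.003)]; print(c,len(q),cv2.minAreaRect(q[:,:2].astype(np.float32)))
    print(c,'all',cv2.minAreaRect(p[p[:,2]>0.003][:,:2].astype(np.float32)))
    s=p[(p[:,2]>0.07)&(p[:,1]>0.1)]; print('stops',len(s),[ (len(k),k.mean(0).round(3),k.min(0).round(3),k.max(0).round(3)) for k in (s[s[:,0]<.56],s[s[:,0]>=.56]) if len(k)])
# model height fit on both clouds
def hgt(P):
    x,y=P.T; ay=abs(abs(y)-.05)
    fl=np.where(x<.09,.030+(x+.16)*np.tan(np.radians(6)),.0563-(x-.09)*np.tan(np.radians(10)))
    h=np.where(ay<.0145,fl,np.where(ay<.0185,fl+.014,.008)); h=np.where((x>.16)&(ay<.0185),.09,h)
    return np.where((abs(x)<.17)&(abs(y)<.08),h,0)
P=np.vstack([np.load(f'{c}_gutter.npy') for c in('side','top')])
P=P[(P[:,1]<.2)&(P[:,1]>-.19)]
def f(v):
    c,s=np.cos(v[2]),np.sin(v[2]); d=P[:,:2]-v[:2]
    g=np.c_[d@[c,s],d@[-s,c]]
    return np.minimum(abs(hgt(g)-P[:,2]),.02).mean()
best=min((minimize(f,[x,y,np.radians(a)],method='Nelder-Mead',options=dict(initial_simplex=[[x,y,np.radians(a)],[x+.01,y,np.radians(a)],[x,y+.01,np.radians(a)],[x,y,np.radians(a+3)]])) for x in(.56,.57,.58) for y in(-.01,0,.01) for a in(91,94,97)),key=lambda r:r.fun)
v=best.x; print(best.fun,v[:2],np.degrees(v[2])); np.save('gut.npy',v)
c,s=np.cos(v[2]),np.sin(v[2])
for cam in('side','top'):
  for t in('bearing','roller'):
    p=np.load(f'{cam}_{t}.npy')
    if cam=='top' and t=='bearing': continue
    p=p[p[:,2]>.06]; d=p[:,:2]-v[:2]; g=np.c_[d@[c,s],d@[-s,c],p[:,2]]
    print(cam,t,np.median(g,0).round(4),np.percentile(g,3,0).round(4),np.percentile(g,97,0).round(4))
o=monitor.get_obs(); print(R.from_euler('xyz',o['tool_rot'],degrees=True).as_matrix().round(3))
E
```

```text
side 4212 ((0.5693423748016357, -0.003960758447647095), (0.16068796813488007, 0.342022180557251), 4.826580047607422)
side all ((0.5693423748016357, -0.003960758447647095), (0.16068796813488007, 0.342022180557251), 4.826580047607422)
stops 357 [(185, array([0.505, 0.156, 0.083]), array([0.487, 0.148, 0.07 ]), array([0.524, 0.161, 0.093])), (172, array([0.604, 0.165, 0.083]), array([0.587, 0.157, 0.071]), array([0.624, 0.17 , 0.092]))]
top 3535 ((0.5703915357589722, -0.004301294684410095), (0.16194824874401093, 0.34162068367004395), 4.674869060516357)
top all ((0.5703915357589722, -0.004301294684410095), (0.16194824874401093, 0.34162068367004395), 4.674869060516357)
stops 108 [(51, array([0.507, 0.154, 0.09 ]), array([0.49 , 0.102, 0.07 ]), array([0.524, 0.159, 0.095])), (57, array([0.606, 0.161, 0.089]), array([0.588, 0.101, 0.071]), array([0.627, 0.169, 0.095]))]
0.004864009553813242 [ 0.57115844 -0.00535792] 94.8901792900119
side bearing [-0.1201 -0.0453  0.0836] [-0.1542 -0.0605  0.0613] [-0.1049 -0.0355  0.095 ]
side roller [-0.1246  0.0542  0.0797] [-0.1496  0.0273  0.0618] [-0.1052  0.0775  0.0955]
top roller [-0.131   0.0501  0.0877] [-0.1586  0.0248  0.0665] [-0.1052  0.0738  0.096 ]
[[ 0.    -0.969  0.247]
 [ 0.     0.247  0.969]
 [-1.    -0.     0.   ]]
```

Emit:
{"method": "step_arm", "body": {
  "deltas": [
    [-1, 0, -0.047, -0.032, 8],
    [-1, 0, -0.094, -0.063, 16],
    [-1, 0, -0.141, -0.095, 24],
    [-1, 0, -0.188, -0.126, 32],
    [-1, 0, -0.235, -0.158, 40],
    [-1, 0, -0.282, -0.19, 48],
    [-1, 0, -0.329, -0.221, 56],
    [-1, 0, -0.376, -0.253, 64],
    [-1, 0, -0.422, -0.285, 71],
    [-1, 0, -0.452, -0.335, 71],
    [-1, 0, -0.482, -0.385, 71],
    [-1, 0, -0.512, -0.435, 71]
  ],
  "newtons": 10
}}

```text
time_s: 2.2
tool_pos: [0.5497, 0.0801, 0.2419]
tool_rot: [29.1, 89.9, 33.8]
force: [1.0, 0.0, -0.1]
grip_width: 0.0006
```

Emit:
{"method": "step_arm", "body": {
  "deltas": [
    [-1, 0, -0.049, 0.011, 0],
    [-1, 0, -0.098, 0.022, 0],
    [-1, 0, -0.147, 0.033, 0],
    [-1, 0, -0.196, 0.044, 0],
    [-1, 0, -0.245, 0.055, 0],
    [-1, 0, -0.293, 0.063, 0],
    [-1, 0.04, -0.293, 0.063, 0],
    [-1, 0.08, -0.293, 0.063, 0],
    [-1, 0.12, -0.293, 0.063, 0],
    [-1, 0.15, -0.293, 0.063, 0],
    [-1, 0.174, -0.293, 0.063, 0],
    [-1, 0.174, -0.293, 0.063, 0]
  ]
}}

```text
time_s: 3.7
tool_pos: [0.6346, -0.2043, 0.0654]
tool_rot: [160.3, 89.8, 165.0]
force: [0.3, 0.4, 0.3]
grip_width: 0.0007
```

```bash
python3 - <<'E'
from h import *
im,_=read_camera('side'); a=im[60:260,280:480]
im,_=read_camera('top'); b=im[120:270,300:500]; b=cv2.copyMakeBorder(b,0,50,0,0,0)
cv2.imwrite('pics/b1.png',cv2.resize(np.hstack([a,b])[:,:,::-1],(800,400),interpolation=2))
o=monitor.get_obs(); print(o['tool_pos'],o['tool_rot'],o['force'])
E
```

```text
[ 0.63652811 -0.20522246  0.06834124] [-20.49987309  89.94881018 -15.8033315 ] [ 0.4882386  -0.05871528  0.23708826]
```

View pics/b1.png

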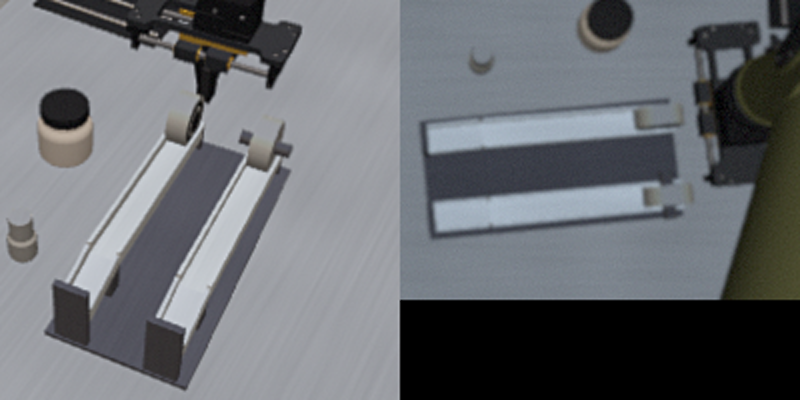

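Both crops show the shut fingers just behind the bearing, at about (205,90) on the left. The body is clear of the roller and the plate, so I start pushing.

Emit:
{"method": "step_arm", "body": {
  "deltas": [
    [-1, 0, 0.008, 0, 0],
    [-1, 0, 0.015, 0, 0],
    [-1, 0, 0.02, 0, 0],
    [-1, 0, 0.024, 0, 0],
    [-1, 0, 0.028, 0, 0],
    [-1, 0, 0.033, -0.0, 0],
    [-1, -0.001, 0.039, 0, 0],
    [-1, -0.002, 0.046, 0, 0],
    [-1, -0.0025, 0.053, 0, 0],
    [-1, -0.0035, 0.06, 0, 0],
    [-1, -0.004, 0.067, 0, 0],
    [-1, -0.005, 0.074, 0, 0]
  ]
}}

```text
time_s: 5.3
tool_pos: [0.6299, -0.1308, 0.0726]
tool_rot: [73.8, 90.0, 78.5]
force: [0.9, -0.6, 0.0]
grip_width: 0.0007
```

```bash
cat > look.py <<'E'
from h import *
import sys
v=np.array([.570,-.0042,np.radians(94.8)]); c,s=np.cos(v[2]),np.sin(v[2])
G=lambda p:np.c_[(p[:,:2]-v[:2])@[c,s],(p[:,:2]-v[:2])@[-s,c],p[:,2]]
im,d=read_camera('side'); a=im[60:260,280:480]
for t in('bearing','roller'):
    for g in regions_of('side',t)[:1]:
        p=G(cloud('side',g['pixels'],d)); p=p[p[:,2]>.05]; print(t,round(g['p'],2),g['pixel'],np.median(p,0).round(3),np.percentile(p,3,0).round(3),np.percentile(p,97,0).round(3))
cv2.imwrite(sys.argv[1],cv2.resize(a[:,:,::-1],(500,500),interpolation=2))
o=monitor.get_obs(); print(o['time_s'],G(o['tool_pos'][None]),o['tool_rot'],o['force'])
E
python3 look.py pics/c1.png
```

```text
bearing 0.95 [363.7, 129.1] [-0.073 -0.045  0.086] [-0.109 -0.061  0.054] [-0.057 -0.037  0.1  ]
roller 0.94 [411.2, 128.3] [-0.125  0.053  0.078] [-0.152  0.026  0.056] [-0.106  0.076  0.095]
5.45 [[-0.13063755 -0.04929004  0.0724971 ]] [91.18371315 89.95395032 95.93892533] [-0.39896443 -0.10415325 -0.54410109]
```

View pics/c1.png

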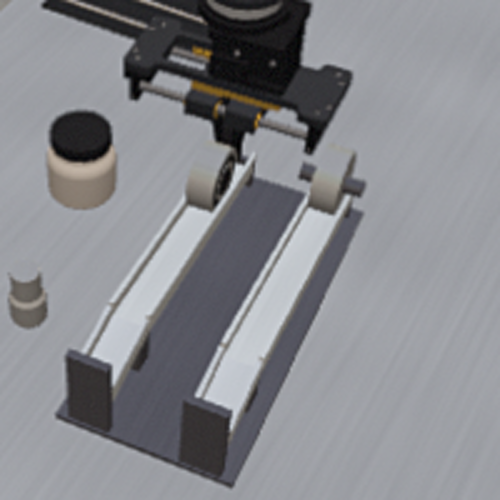

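Bearing is about 48 mm up the slope, in line and tight to the fingers; roller is unmoved. Continuing.

Emit:
{"method": "step_arm", "body": {
  "deltas": [
    [-1, -0.0005, 0.006, 0, 0],
    [-1, -0.0015, 0.014, 0, 0],
    [-1, -0.0025, 0.023, 0, 0],
    [-1, -0.0035, 0.032, 0, 0],
    [-1, -0.0045, 0.041, 0, 0],
    [-1, -0.005, 0.05, 0, 0],
    [-1, -0.006, 0.059, 0, 0],
    [-1, -0.007, 0.068, 0, 0],
    [-1, -0.008, 0.077, 0, 0],
    [-1, -0.009, 0.086, 0, 0],
    [-1, -0.0095, 0.093, 0, 0],
    [-1, -0.0105, 0.1, 0, 0]
  ]
}}

```text
time_s: 6.95
tool_pos: [0.6217, -0.0313, 0.0831]
tool_rot: [-104.2, 90.0, -99.5]
force: [-0.7, -1.4, 0.2]
grip_width: 0.0005
```

```bash
python3 look.py pics/c2.png
```

```text
bearing 0.88 [345.9, 156.1] [ 0.026 -0.044  0.095] [-0.012 -0.062  0.061] [ 0.043 -0.037  0.11 ]
roller 0.64 [411.6, 130.3] [-0.125  0.053  0.076] [-0.154  0.027  0.053] [-0.107  0.077  0.095]
7.1 [[-0.03086521 -0.04938761  0.08300935]] [93.67480067 89.96697158 98.41718062] [-0.18600357 -0.08011987  0.1288114 ]
```

Emit:
{"method": "step_arm", "body": {
  "deltas": [
    [-1, -0.0005, 0.006, 0, 0],
    [-1, -0.0015, 0.015, 0, 0],
    [-1, -0.0025, 0.024, 0, 0],
    [-1, -0.0035, 0.033, 0, 0],
    [-1, -0.0045, 0.042, 0, 0],
    [-1, -0.0055, 0.051, 0, 0],
    [-1, -0.0065, 0.06, 0, 0],
    [-1, -0.0075, 0.069, 0, 0],
    [-1, -0.0085, 0.077, 0, 0],
    [-1, -0.0095, 0.084, 0, 0],
    [-1, -0.0095, 0.091, 0, 0],
    [-1, -0.0095, 0.098, 0, 0]
  ]
}}

```text
time_s: 8.6
tool_pos: [0.6137, 0.0665, 0.0925]
tool_rot: [111.6, 90.0, 116.3]
force: [1.0, -0.3, -0.5]
grip_width: 0.0004
```

Emit:
{"method": "step_arm", "body": {
  "deltas": [
    [-1, 0, 0.003, 0, 0],
    [-1, 0, 0.003, 0, 0],
    [-1, 0, 0.003, 0, 0],
    [-1, 0, 0.003, 0, 0]
  ]
}}

```text
time_s: 9.1
tool_pos: [0.6136, 0.0686, 0.0926]
tool_rot: [-72.6, 90.0, -68.0]
force: [0.4, -0.4, 0.1]
grip_width: 0.0005
```

```bash
python3 look.py pics/c3.png
```

```text
bearing 0.7 [325.0, 191.3] [ 0.137 -0.043  0.102] [ 0.106 -0.061  0.063] [ 0.157 -0.037  0.112]
roller 0.69 [410.4, 127.0] [-0.125  0.053  0.076] [-0.155  0.026  0.054] [-0.107  0.077  0.095]
9.25 [[ 0.06907813 -0.04952892  0.09258728]] [13.00578663 89.99600593 17.6778748 ] [-1.0807024   0.62489339 -0.80272193]
```

View pics/c3.png

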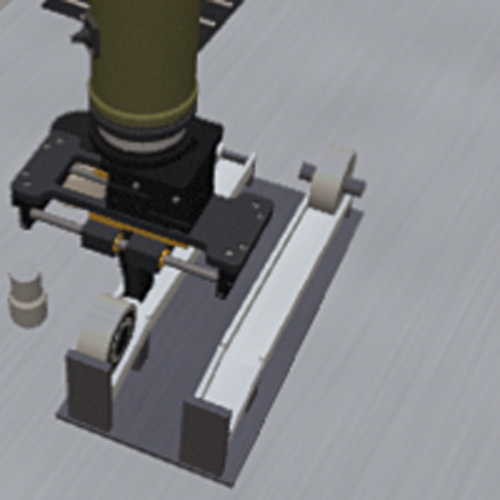

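The picture shows the bearing upright against the end stop at (105,335), clear of the fingers, and the roller where it was. I'll back the fingers off, raise them, and check once more.

Emit:
{"method": "step_arm", "body": {
  "deltas": [
    [-1, 0, -0.01, 0, 0],
    [-1, -0.02, -0.015, 0, 0],
    [-1, -0.05, -0.015, 0, 0],
    [-1, -0.09, -0.015, 0, 0],
    [-1, -0.13, -0.015, 0, 0],
    [-1, -0.15, -0.015, 0, 0],
    [-1, -0.15, -0.015, 0, 0],
    [-1, -0.15, -0.015, 0, 0]
  ]
}}

```text
time_s: 10.25
tool_pos: [0.614, 0.054, 0.241]
tool_rot: [-176.1, 89.9, -171.4]
force: [-0.1, 1.2, -1.0]
grip_width: 0.0005
```

```bash
python3 look.py pics/c4.png; python3 look.py pics/c5.png
```

```text
bearing 0.94 [323.1, 192.1] [ 0.138 -0.043  0.102] [ 0.106 -0.061  0.065] [ 0.158 -0.037  0.112]
roller 0.94 [410.9, 130.5] [-0.127  0.053  0.076] [-0.155  0.025  0.055] [-0.106  0.076  0.095]
10.4 [[ 0.05435581 -0.04868735  0.24079454]] [-169.7619469    89.8330629  -165.06841329] [ 0.10353331 -0.52993917 -1.25578481]
bearing 0.88 [324.9, 191.0] [ 0.137 -0.043  0.101] [ 0.099 -0.062  0.058] [ 0.158 -0.037  0.112]
roller 0.56 [413.4, 131.1] [-0.126  0.053  0.077] [-0.154  0.025  0.055] [-0.107  0.075  0.095]
10.55 [[ 0.05430414 -0.04913455  0.24166516]] [-167.23257854   89.91550228 -162.54311097] [0.26906672 0.01305236 0.63982379]
```

View pics/c5.png

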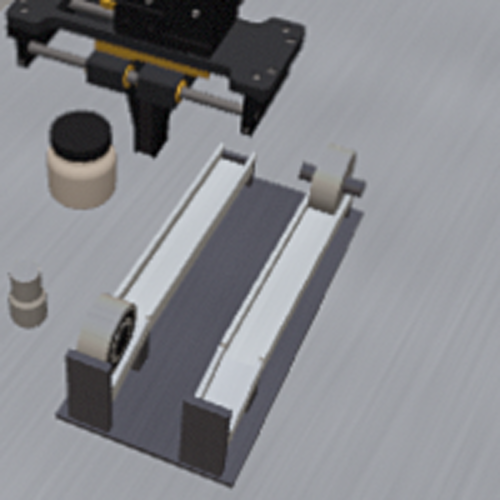

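The bearing stands still in the seat against the stop at (105,335), and the fingers are clear. The roller, tub and socket look unchanged.

```bash
python3 -c "from cell import env; print(env.sign_off())"
```

```text
the job is handed in; nothing more can be done
None
```

I pushed the bearing up its gutter with the shut fingertips, at about 70 mm/s, and eased it over the crest. It rolled into the seat on its own. I then backed the fingers off, raised them clear and handed the job in at about 10.6 s.

- **Bearing:** in the last two looks it stood on edge and at rest. Its front edge read about x = 158 mm and its top about z = 112 mm. That puts its centre near x = 127 mm and z = 81 mm, against 129 and 81 mm when touching the stop, which is within the roughly 2 mm calibration error.
- **Roller and bench things:** the roller's measured position changed by no more than about 2 mm. The tub and socket looked unmoved in the last picture. The spanner was outside that crop, so I did not check it again, but the arm only passed well above it.
- **Forces:** wrist force read no more than about 2 N whenever I sampled it. I did not measure finger contact force or bearing speed directly.

No check failed or disagreed.

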